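# Open the bayonet pot and weigh the specimen tin

### The arm

A 6-joint arm with a two-finger parallel gripper is mounted at the origin on the work surface. World frame = base frame: x ahead of the robot, y to its left, z up, the work surface at z = 0. Lengths are in m, angles in degrees, forces in N, time in s.
With the tool pointing down it reaches from about 0.25 to 0.725 m from the base axis. Payload 9.7 kg.
Tool frame: the origin (TCP) lies midway between the tips of the shut fingers; the grasp point (between the pads) lies 19 mm behind it (bot.hold_point_z is the distance from the TCP to the grasp point, in m); z points along the fingers, y is the line along which they close (so a half turn about z gives the same grasp; the last joint's range is limited). The gripper opens to 85 mm and grips with 20 to 120 N. Pads are 22 mm wide; open, the fingers measure 114 mm over their backs; the gripper's body (76 mm by 85 mm) begins 54 mm behind the grasp point. The pads swing forward as they close: fully open they stand 13 mm farther back than shut.
Start: joints at [-76.375, 4.979, 10.078, 95.1, 0, 90], TCP at [0.13, -0.535, 0.231] pointing down, gripper open.
Joint ranges: [-179.16, 179.16], [-48.56, 103.87], [-65.8, 70.77], [-126.05, 130.52], [-82.76, 87.17], [-180, 180]. Speed limits (degrees/s): [127.2, 127.2, 147.25, 180, 180, 180].

### API

Orientations are given as [roll, pitch, yaw] about the fixed x, y, z axes, in that order (R = Rz(yaw) Ry(pitch) Rx(roll)).
In Python, from workcell import bot gives the robot as it stands.
- The arm moves only by the tool play_rows, never from a script. Its argument "steps" is a list that holds one entry, the list of rows, each a list of 4 numbers: the shift along the tool's x, y, z in m, then the turn about the tool's z in rad. In form: [[[tx, ty, tz, yaw], ...]]. A call has exactly 5 rows; each row shifts and turns the commanded pose from where the row before left it, along the tool's axes as they then stand; what a row does not reach is not made up. A row lasts 1/12 s, in which the tool goes at most 41.7 mm and 7.16 degrees, less where a joint would pass 70% of its speed; a pose out of reach is approached as far as the arm can. A call is refused whole if a number of a shift passes 0.0417 or a number of a turn 0.125, either way. A call with a gripper value outside its range is refused whole. "gripper" is the finger opening in m, from 0 to 0.0854, set as the call begins (left out, the last holds). The fingers move at their own pace and stop on an object; "squeeze" is the grip in N (left out, the last holds). Time passes only in rows, so rows that do not move let the fingers close, or fill a call up. It gives the time, the measured TCP pose, the force, the opening and the grip force at its end, in the units of the state.
- bot.get_obs(): the state, without advancing time (a new reading comes with each control period).
- bot.camera(name): name is "scene" or "top" or "wrist"; returns a dict with "img" (420x560x3 uint8, blue, green, red), "vfov" (degrees; the focal length in pixels is half the picture's height over the tangent of half this angle, whatever the lens; pixels are square), "cx", "cy" (the principal point, pixels), "xyz" and "attitude" of the camera in the world. Camera axes: x right, y down, z forward; pixel columns grow to the right and rows downward; lengths in m; the calibration is good to about 2 mm. A picture is of the moment at which its call begins. There is no depth.
- bot.job_done(): hands the job in; it is judged then, once.
The state is a dict: "time": time; "q": joint angles; "qd": joint speeds; "joint_efforts": joint torques, N m; "ee_pos": TCP position; "tcp_rot": TCP orientation; "wrist_force": force on the tool from outside, world axes, zero at the start; "torque": the same for the moment, N m; "opening": finger opening in m; "grasp_force": force on a finger pad.
Only numpy, scipy, OpenCV 4.12 (cv2) and the standard library are available. Lean on these libraries where they do the work, as an engineer would, in place of code of your own. Each camera call takes 0.05 s, during which the arm holds its last target. There are 200 camera calls.

### The job

Twist the blue lid of the bolted-down bayonet pot anticlockwise (seen from above) until its lugs come into the slots, lift it free and lay it flat, handle up, in the empty part of the metal tray. Then lift the specimen tin out of the pot by its red knob and, keeping it upright, set it down gently, standing wholly on the round pan of the blue balance. Do not force the lid or drop either thing, and leave the other things on the bench where they are.

Things in the scene. Friction and masses are not known exactly. Their poses are not given: they have to be found in the camera images.
- pot: Bolted-down aluminium pot, 75 mm high, inner radius 49 mm, wall 5 mm, inside floor 10 mm above the bench; steel collar of outer radius 71 mm, top 90 mm above the bench. Origin: centre of its underside, z up. The collar has two slots open upwards, each 34 degrees wide, with a yellow outer wall, centred on the pot's own +x and -x.
- slot (a point): Middle of the pot's +x slot, 61 mm from the pot's axis, 83 mm above the bench; the other slot is opposite. Seen from above, clockwise of each slot a 7 mm thick ledge (underside 83 mm above the bench, inner radius 56.5 mm) covers 73 degrees and holds the lugs down; anticlockwise of it a solid stop halts a lug about 8 degrees past the slot's middle
- lid: Loose blue lid, 0.3 kg, disc radius 54 mm, 8 mm thick, lying on the pot's rim (75 mm above the bench). Origin: centre of the disc's underside, z up; a rubber plug of radius 46.5 mm reaches 5 mm lower. Two orange lugs (18 mm wide, 6 mm thick, out to radius 64 mm) along its own +x and -x, marked by orange stripes. It turns lightly; play 2.5 mm sideways, 2 mm vertically.
- lid_grip (a point): Middle of the lid's black bar handle, 24 mm above the lid's origin. The bar lies along the lid's x (over the lugs): 64 mm long, 14 mm wide, 32 mm high. The lugs start under the ledges, 0.7 to 1.25 rad short of the slots: turn anticlockwise (yaw grows) until lid x lines up with pot x, either way round, within 0.11 rad; then it lifts straight out.
- tin: Loose steel specimen tin inside the pot, 0.15 to 0.31 kg, radius 29 mm, body 30 mm high, with a round red knob 14 mm across on its axis from 30 to 58 mm above its underside (knob top 7 mm below the pot's rim). Origin: centre of its underside, z up. Hidden until the lid is off.
- tray: Fixed open metal tray, outside 264 (x) by 204 (y) by 32 mm high, walls and floor 4 mm thick. Origin: centre of its underside, z up. A scoop lies along y about 95 mm on the +x side of its middle; the part with x below 60 mm is empty.
- balance: Fixed blue bench balance, 240 (x) by 200 (y) mm, housing 45 mm high, dark display at its -x end, round steel pan of radius 65 mm. Origin: centre of its underside, z up.
- pan (a point): Centre of the top face of the balance's round pan, 58 mm above the bench.
- scoop: Bystander: a loose spatula 170 mm long lying in the tray along the tray's y at its +x end.
- stopwatch: Bystander: black stopwatch, radius 31 mm, 17 mm high, lying on the bench on the robot's side of the pot. Origin under its centre.
- spare_tin: Bystander: a tin without a knob, radius 28 mm, 31 mm high, on the robot's side of the pot. Origin under its centre.
- red_cup: Bystander: red cup, radius 33 mm, 50 mm high, at the far side. Origin under its centre.
- funnel: Bystander: white funnel, mouth down, radius 55 mm, 100 mm high, at the far side. Origin under its centre.
There are look-alikes about, which are no part of the job. What is shaped like the lid but yellow is not meant.

How it is judged (in metres and radians):
On the way, in this order (a step that is already met when the one before it is completed fails the run):
1. the lid, still down on the pot, has been turned until its lugs stand in the slots (angle between the x axis of lid and the x axis of pot, either way round below 0.2 rad and z of lid in the frame of pot below 0.082 m and horizontal distance between lid and pot below 0.006 m).
2. the lid lies flat and handle up in the tray, let go, with the tin still in the pot (x of lid in the frame of tray between -0.085 and 0.085 m and y of lid in the frame of tray between -0.055 and 0.055 m and z of lid in the frame of tray below 0.014 m and angle between lid's own z axis and vertical below 0.1 rad and linear speed of lid below 0.02 m/s and contact force between lid and the fingers below 0.1 N and horizontal distance between tin and pot below 0.03 m and z of tin in the frame of pot below 0.015 m), for 0.2 s.
At the end, for the whole second after the job is handed in: Lid flat in the tray, handle up: centre within 85 mm (x) and 55 mm (y) of the tray's middle, on its floor, tilt under 0.1 rad. Tin upright and still on the pan: centre within 37 mm of the pan's, on its top within 4 mm, tilt under 0.1 rad. Both released (x of lid in the frame of tray between -0.085 and 0.085 m and y of lid in the frame of tray between -0.055 and 0.055 m and z of lid in the frame of tray below 0.014 m and angle between each of lid, tin's own z axis and vertical below 0.1 rad and linear speed of each of lid, tin below 0.02 m/s and contact force between each of lid, tin and the fingers below 0.1 N and horizontal distance between tin and pan below 0.037 m and z of tin in the frame of pan between -0.004 and 0.004 m); the robot touches nothing.
It fails at once if the tin is tipped by more than 0.5 rad (angle between tin's own z axis and vertical above 0.5 rad).
It fails at once if the tin is pressed into the balance with over 40 N (contact force between tin and balance above 40 N).
It fails at once if the lid or the tin is dropped: it falls freely at over 0.5 m/s (from more than about 13 mm) ((linear speed of lid above 0.5 m/s and contact force between lid and the fingers below 0.1 N) or (linear speed of tin above 0.5 m/s and contact force between tin and the fingers below 0.1 N)).
It fails at once if the lid is forced against the pot (over 80 N) (contact force between lid and pot above 80 N).
It fails at once if a bystander on the bench is moved by more than 40 mm, or the scoop by more than 60 mm (distance of any of stopwatch, spare_tin, red_cup, funnel from where it was at the start of the episode above 0.04 m or distance of scoop from where it was at the start of the episode above 0.06 m).
It also fails if it takes over 64 s, if anything falls off the work surface, if the arm or the gripper's body presses on something with over 40 N, if the wrist force passes 120 N, or if a joint passes its speed limit or range.

## Working session

There is one attempt and no reset: what is moved stays moved. The work goes in short steps, Python scripts to look and compute and a tool call to move; the robot and the scene stay as the last step left them, time stands still between calls to the robot, and variables do not carry over. Pictures are saved under pics/ and viewed, at most 10 in all, crops included, and the job is handed in when it is done.

Besides the shell and the picture viewer there is one more tool, called after "Call:" by a JSON object that holds its "name" and its "arguments", one argument or row to a line. play_rows: Moves the arm, as the interface text tells. Its arguments: {"type":"object","properties":{"steps":{"type":"array","items":{"type":"array","items":{"type":"array","items":{"type":"number"}}}},"gripper":{"type":"number"},"squeeze":{"type":"number"}},"required":["steps"]}

```bash
mkdir -p pics; ls; python3 - <<'E'
from workcell import bot
import cv2,numpy as np
o=bot.get_obs();print({k:np.round(v,3).tolist() for k,v in o.items()},bot.hold_point_z)
for n in("scene","top"):
    c=bot.camera(n);cv2.imwrite(f"pics/{n}0.png",c["img"]);print(n,c["vfov"],c["cx"],c["cy"],c["xyz"],c["attitude"])
E
```

```text
pics
{'time': 0.0, 'q': [-76.377, 5.01, 10.033, 95.098, -0.001, 90.001], 'qd': [0.049, 0.048, -0.032, 0.057, -0.067, 0.051], 'joint_efforts': [-0.002, -52.038, 46.481, 0.016, -0.0, -0.0], 'ee_pos': [0.129, -0.534, 0.231], 'tcp_rot': [-179.926, 0.001, 13.623], 'wrist_force': [0.414, 0.271, 0.239], 'torque': [0.02, 0.039, 0.008], 'grasp_force': 0.0, 'opening': 0.085} 0.0187
scene 44.713235314130515 281.3918911209892 215.3219027089882 [1.17739811 0.61244026 0.87558661] [-1.31046481e+02  9.33597096e-02  1.33121672e+02]
top 44.240386338237116 279.0046996872376 204.98701869447177 [ 0.32625884 -0.02096201  1.42186372] [-170.98656394   -0.58072757  -88.24866099]
```

View pics/top0.png

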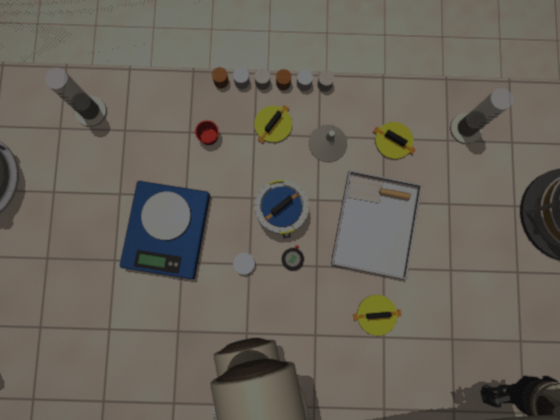

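View pics/scene0.png

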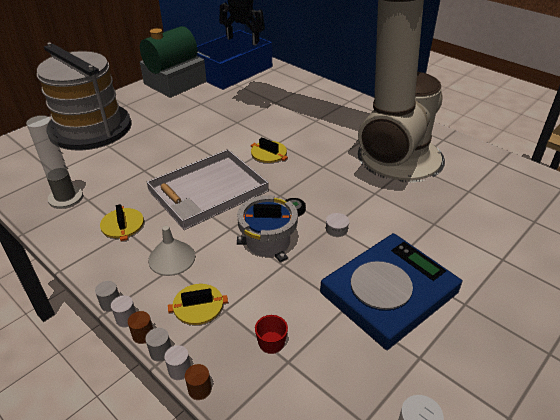

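The top view shows the blue lid in the pot at about (282,206). The look-alikes are the yellow lids at (274,124), (394,140) and (377,315). I choose the blue one at (282,206). The tray is at (375,225), the balance pan at (165,215), the stopwatch at (292,259) and the spare tin at (244,264).

```bash
cat > h.py <<'E'
from workcell import bot
import cv2,numpy as np
from scipy.spatial.transform import Rotation as R
def K(c):
    f=c["img"].shape[0]/2/np.tan(np.radians(c["vfov"]/2));return f
def ray(c,p):
    d=np.array([(p[0]-c["cx"])/K(c),(p[1]-c["cy"])/K(c),1.]);return R.from_euler("xyz",c["attitude"],degrees=True).apply(d)
def onz(c,p,z):
    d=ray(c,p);o=np.array(c["xyz"]);return o+d*(z-o[2])/d[2]
def tri(c1,p1,c2,p2):
    a,b=ray(c1,p1),ray(c2,p2);o1,o2=np.array(c1["xyz"]),np.array(c2["xyz"])
    s=np.linalg.lstsq(np.c_[a,-b],o2-o1,rcond=None)[0];x,y=o1+s[0]*a,o2+s[1]*b
    return (x+y)/2,np.linalg.norm(x-y)
def proj(c,X):
    v=R.from_euler("xyz",c["attitude"],degrees=True).inv().apply(np.array(X)-c["xyz"]);return v[:2]/v[2]*K(c)+[c["cx"],c["cy"]]
def blobs(c,lo,hi,box,amin=5):
    h=cv2.cvtColor(c["img"],cv2.COLOR_BGR2HSV);m=cv2.inRange(h,np.array(lo),np.array(hi))
    k=np.zeros_like(m);x0,y0,x1,y1=box;k[y0:y1,x0:x1]=1;m=m*k
    n,l,s,ce=cv2.connectedComponentsWithStats(m,connectivity=8)
    return sorted([(int(s[i,4]),ce[i].round(1).tolist(),s[i,:4].tolist()) for i in range(1,n) if s[i,4]>=amin],reverse=True),m
E
python3 - <<'E'
from h import *
t=bot.camera("top");s=bot.camera("scene")
for c,n,pb,bb in((t,"top",(245,170,320,245),(110,170,220,285)),(s,"scene",(230,190,310,255),(315,230,465,350))):
    for nm,lo,hi in(("blue",(100,120,30),(130,255,255)),("orange",(5,120,100),(19,255,255)),("yellow",(20,100,80),(35,255,255)),("black",(0,0,0),(180,255,40))):
        print(n,nm,blobs(c,lo,hi,pb)[0][:5])
    print(n,"bal",blobs(c,(100,120,30),(130,255,255),bb)[0][:2])
    print(n,"pan",blobs(c,(0,0,90),(180,60,255),bb)[0][:2])
    _,m=blobs(c,(100,120,30),(130,255,255),bb);cn=max(cv2.findContours(m,0,2)[0],key=cv2.contourArea)
    print("rect",cv2.minAreaRect(cn))
g=t["img"][150:320,235:435];cv2.imwrite("pics/crop1.png",cv2.convertScaleAbs(cv2.resize(g,None,fx=3.5,fy=3.5,interpolation=2),alpha=1.5))
E
```

```text
top blue [(520, [287.3, 213.5], [268, 197, 34, 29]), (476, [274.7, 198.3], [262, 187, 33, 29])]
top orange [(11, [268.4, 216.5], [267, 215, 4, 4]), (8, [294.1, 195.8], [293, 194, 3, 4])]
top yellow [(27, [286.6, 231.7], [280, 229, 15, 5]), (27, [276.4, 181.2], [270, 180, 14, 4])]
top black [(152, [281.6, 205.4], [272, 196, 20, 20]), (5, [284.0, 236.0], [283, 235, 3, 3])]
top bal [(3651, [166.0, 231.0], [121, 182, 88, 97])]
top pan [(5445, [163.1, 222.1], [110, 170, 110, 115]), (1860, [165.2, 215.0], [141, 191, 49, 49])]
rect ((164.4119873046875, 229.48399353027344), (74.50578308105469, 88.81661987304688), 10.30484676361084)
scene blue [(574, [266.3, 220.3], [245, 205, 45, 28]), (46, [268.8, 203.1], [258, 202, 21, 3])]
scene orange [(20, [285.2, 216.0], [282, 215, 7, 3]), (17, [248.6, 215.2], [246, 214, 7, 3]), (7, [243.7, 215.9], [243, 214, 2, 5])]
scene yellow [(65, [252.1, 234.5], [244, 230, 17, 10]), (48, [279.2, 200.5], [274, 198, 13, 7])]
scene black [(378, [266.7, 210.6], [253, 204, 29, 14]), (100, [299.0, 205.8], [286, 198, 20, 18]), (56, [242.1, 240.7], [237, 236, 10, 9]), (16, [253.8, 229.6], [249, 227, 11, 6]), (15, [279.4, 252.5], [275, 251, 9, 4])]
scene bal [(5306, [389.8, 292.6], [320, 234, 142, 116])]
scene pan [(8704, [389.9, 290.5], [315, 230, 150, 120]), (2246, [381.5, 284.3], [351, 261, 62, 47])]
rect ((390.4558410644531, 284.29925537109375), (96.72074890136719, 112.10813903808594), 48.99091720581055)
```

View pics/crop1.png

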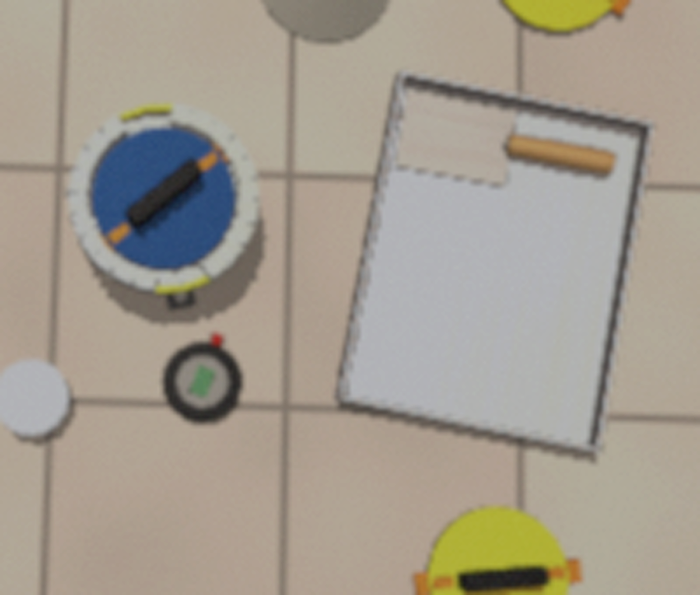

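The crop confirms the blue lid, with its orange stripes from about (268,216) to (294,196) in the full picture and the yellow slots at (276,181) and (287,232). The lower half of the tray is empty.

```bash
python3 - <<'E'
from h import *
t=bot.camera("top");s=bot.camera("scene")
np.set_printoptions(precision=4,suppress=True)
print("pan tri",tri(t,(165.2,215),s,(381.5,284.3)),onz(t,(165.2,215),.058),onz(s,(381.5,284.3),.058))
a,b=onz(t,(268.4,216.5),.083),onz(t,(294.1,195.8),.083)
print("lid stripes",a,b,(a+b)/2,np.degrees(np.arctan2(*(b-a)[1::-1]))); 
a2,b2=onz(s,(285.2,216),.083),onz(s,(247,215.4),.083);print("scene stripes",a2,b2,(a2+b2)/2,np.degrees(np.arctan2(*(b2-a2)[1::-1])))
print("handle",onz(t,(281.6,205.4),.105),tri(t,(281.6,205.4),s,(266.7,210.6)))
a,b=onz(t,(286.6,231.7),.09),onz(t,(276.4,181.2),.09);print("slots",a,b,(a+b)/2,np.degrees(np.arctan2(*(b-a)[1::-1])))
_,m=blobs(t,(100,120,30),(130,255,255),(245,170,320,245));pts=cv2.findNonZero(m);print("disc",onz(t,cv2.minEnclosingCircle(pts)[0],.083))
C=[onz(t,p,.032) for p in((349.9,171.4),(420.1,186),(405.6,279.1),(332.1,264.9))];print(np.array(C),np.mean(C,0))
for i,j in((3,0),(2,1)):print(np.degrees(np.arctan2(*(C[j]-C[i])[1::-1])),np.linalg.norm(C[j]-C[i]))
w=bot.camera("wrist");print(w["vfov"],w["cx"],w["cy"],w["xyz"],w["attitude"])
E
```

```text
pan tri (array([0.507 , 0.2741, 0.0538]), np.float64(0.0006359775552005196)) [0.5063 0.2735 0.058 ] [0.5106 0.2756 0.058 ]
lid stripes [ 0.5076 -0.0013  0.083 ] [ 0.5647 -0.067   0.083 ] [ 0.5362 -0.0341  0.083 ] -49.02456525760445
scene stripes [ 0.5095 -0.0025  0.083 ] [ 0.5695 -0.07    0.083 ] [ 0.5395 -0.0362  0.083 ] -48.353505126960265
handle [ 0.5346 -0.0346  0.105 ] (array([ 0.5365, -0.0355,  0.0972]), np.float64(0.001912047453461597))
slots [ 0.4685 -0.0498  0.09  ] [ 0.6009 -0.0192  0.09  ] [ 0.5347 -0.0345  0.09  ] 13.000739723087667
disc [ 0.5363 -0.0341  0.083 ]
[[ 0.647  -0.2208  0.032 ]
 [ 0.6123 -0.4142  0.032 ]
 [ 0.3577 -0.3723  0.032 ]
 [ 0.3893 -0.1754  0.032 ]] [ 0.5016 -0.2956  0.032 ]
-9.987123515269957 0.26171425090465156
-9.349014466146407 0.2580790359662222
61.124416019579506 277.55689493219006 215.85581247324654 [ 0.2068 -0.5166  0.3741] [161.9069  -0.0144 -76.3955]
```

Call:
{"name": "play_rows", "arguments": {
  "steps": [
    [[0.032,-0.0244,0,0],[0.032,-0.0244,0,0],[0.032,-0.0244,0,0],[0.032,-0.0244,0,0],[0.032,-0.0244,0,0]]
  ],
  "gripper": 0.085
}}

```text
time: 0.77
ee_pos: [0.2569, -0.3767, 0.2313]
tcp_rot: [180.0, -0.0, 13.6]
wrist_force: [0.5, -0.8, -0.5]
opening: 0.0853
grasp_force: 0.0
```

Call:
{"name": "play_rows", "arguments": {
  "steps": [
    [[0.032,-0.0244,0,0],[0.032,-0.0244,0,0],[0.032,-0.0244,0,0],[0.032,-0.0244,0,0],[0.032,-0.0244,0,0]]
  ]
}}

```text
time: 1.18
ee_pos: [0.3839, -0.2202, 0.2316]
tcp_rot: [180.0, -0.0, 13.6]
wrist_force: [0.7, -1.4, 0.8]
opening: 0.0851
grasp_force: 0.0
```

```bash
python3 - <<'E'
from h import *
o=bot.get_obs();print(o["q"],o["ee_pos"],o["tcp_rot"])
w=bot.camera("wrist");print(w["xyz"],w["attitude"]);cv2.imwrite("pics/w1.png",w["img"]);np.save("w1.npy",w,allow_pickle=True)
for n,p in(("pan",(.507,.274,.058)),("lid",(.536,-.0345,.083)),("tray",(.5,-.295,.03))):print(n,proj(w,p))
E
```

```text
[-2.98385298e+01 -9.67167440e+00 -4.05067660e+00  9.55738176e+01
 -1.47777973e-03  1.36542659e+02] [ 0.3838739  -0.22019807  0.23157076] [ 1.79966476e+02 -3.32310230e-02  1.36188204e+01]
[ 0.46104963 -0.20228656  0.37464136] [ 1.61940292e+02 -7.41512024e-02 -7.64033992e+01]
pan [-361.26293578 -132.66238511]
lid [ 63.48760481 -73.47185955]
tray [386.43072492  81.28257867]
```

Call:
{"name": "play_rows", "arguments": {
  "steps": [
    [[0,0,0,-0.1027],[0,0,0,-0.1027],[0,0,0,-0.1027],[0,0,0,-0.1027],[0,0,0,-0.1027]]
  ]
}}

```text
time: 1.65
ee_pos: [0.3831, -0.2219, 0.2313]
tcp_rot: [180.0, -0.0, 43.4]
wrist_force: [-0.5, 0.4, -0.6]
opening: 0.085
grasp_force: 0.0
```

Call:
{"name": "play_rows", "arguments": {
  "steps": [
    [[0,0,0,-0.1027],[0,0,0,-0.1027],[0,0,0,-0.1027],[0,0,0,-0.1027],[0,0,0,-0.1027]]
  ]
}}

```text
time: 2.07
ee_pos: [0.383, -0.2221, 0.2313]
tcp_rot: [180.0, 0.0, 72.8]
wrist_force: [0.7, -0.6, -0.6]
opening: 0.085
grasp_force: 0.0
```

Call:
{"name": "play_rows", "arguments": {
  "steps": [
    [[0,0,0,-0.1027],[0,0,0,-0.1027],[0,0,0,-0.1027],[0,0,0,-0.1027],[0,0,0,-0.1027]]
  ]
}}

```text
time: 2.48
ee_pos: [0.383, -0.222, 0.2313]
tcp_rot: [180.0, 0.0, 102.2]
wrist_force: [-0.3, 0.1, -0.6]
opening: 0.0849
grasp_force: 0.0
```

Call:
{"name": "play_rows", "arguments": {
  "steps": [
    [[0,0,0,-0.1027],[0,0,0,-0.1027],[0,0,0,-0.1027],[0,0,0,-0.1027],[0,0,0,-0.1027]]
  ]
}}

```text
time: 2.9
ee_pos: [0.383, -0.222, 0.2313]
tcp_rot: [180.0, 0.0, 131.6]
wrist_force: [0.0, 0.1, -0.1]
opening: 0.085
grasp_force: 0.0
```

Call:
{"name": "play_rows", "arguments": {
  "steps": [
    [[0.0039,0.0236,0,0],[0.0039,0.0236,0,0],[0.0039,0.0236,0,0],[0.0039,0.0236,0,0],[0.0039,0.0236,0,0]]
  ]
}}

```text
time: 3.32
ee_pos: [0.4594, -0.1286, 0.2314]
tcp_rot: [180.0, 0.0, 131.3]
wrist_force: [0.9, -0.0, -0.5]
opening: 0.0849
grasp_force: 0.0
```

```bash
python3 - <<'E'
from h import *
o=bot.get_obs();print(o["q"],o["ee_pos"],o["tcp_rot"])
w=bot.camera("wrist");cv2.imwrite("pics/w2.png",w["img"]);np.save("w2.npy",w,allow_pickle=True)
print(proj(w,(.536,-.0345,.083)))
E
```

```text
[-1.56373533e+01 -4.99624724e+00  1.15864269e-01  9.50961631e+01
 -1.06223764e-03  3.30651837e+01] [ 0.45939389 -0.12859347  0.2313878 ] [1.79992189e+02 1.39451465e-02 1.31297462e+02]
[422.68451235 174.13518947]
```

Call:
{"name": "play_rows", "arguments": {
  "steps": [
    [[0.0039,0.0236,0,0],[0.0039,0.0236,0,0],[0.0039,0.0236,0,0],[0.0039,0.0236,0,0],[0.0039,0.0236,0,0]]
  ]
}}

```text
time: 3.78
ee_pos: [0.5352, -0.036, 0.2313]
tcp_rot: [180.0, 0.0, 131.3]
wrist_force: [-0.8, -0.5, -0.5]
opening: 0.0851
grasp_force: 0.0
```

```bash
python3 - <<'E'
from h import *
o=bot.get_obs();print(o["q"],o["ee_pos"],o["tcp_rot"])
w=bot.camera("wrist");cv2.imwrite("pics/w3.png",w["img"]);np.save("w3.npy",w,allow_pickle=True)
a=np.load("w2.npy",allow_pickle=True).item()
for c in(a,w):
    print(proj(c,(.536,-.0345,.083)))
    for nm,lo,hi in(("blue",(100,120,30),(130,255,255)),("orange",(5,120,100),(19,255,255)),("yellow",(20,100,80),(35,255,255)),("black",(0,0,0),(180,255,40))):
        print(nm,blobs(c,lo,hi,(0,0,560,420),60)[0][:5])
cv2.imwrite("pics/w23.png",cv2.resize(np.hstack([a["img"],w["img"]]),(800,300)))
E
```

```text
[-3.84975605e+00  3.09443844e+00  8.08700537e+00  9.49853821e+01
 -1.92445648e-04  4.48394600e+01] [ 0.53521116 -0.0360165   0.23129985] [1.79995070e+02 5.23037837e-03 1.31310784e+02]
[422.68451235 174.13518947]
blue [(9728, [419.1, 169.7], [357, 109, 131, 126])]
orange [(223, [48.0, 130.2], [37, 121, 22, 20]), (205, [429.4, 121.8], [424, 112, 12, 21]), (139, [415.3, 224.9], [411, 216, 10, 18]), (129, [40.1, 143.5], [34, 136, 13, 17]), (100, [6.0, 223.5], [0, 217, 15, 13])]
yellow [(4988, [41.4, 177.9], [0, 125, 81, 102]), (3037, [538.9, 285.8], [512, 244, 48, 82]), (477, [485.1, 209.9], [468, 192, 35, 39]), (404, [350.8, 135.5], [337, 112, 32, 49])]
black [(30561, [279.2, 379.2], [0, 283, 560, 137]), (2058, [428.3, 181.8], [411, 137, 42, 87]), (1497, [15.6, 178.0], [0, 152, 40, 60])]
[280.42262365 196.95672122]
blue [(10152, [279.7, 194.1], [217, 134, 126, 121]), (3059, [465.2, 17.7], [416, 0, 108, 49])]
orange [(181, [450.9, 253.6], [442, 248, 19, 13]), (172, [280.0, 146.9], [276, 137, 9, 20]), (85, [453.8, 267.9], [451, 262, 7, 13]), (63, [279.0, 250.0], [275, 247, 9, 7]), (62, [279.2, 257.7], [270, 256, 20, 4])]
yellow [(3949, [460.4, 290.3], [410, 256, 95, 84]), (335, [346.5, 233.2], [333, 215, 28, 37]), (317, [206.3, 161.9], [196, 139, 24, 46])]
black [(30607, [279.4, 379.1], [0, 283, 560, 137]), (1653, [155.4, 118.0], [123, 87, 65, 63]), (1252, [279.5, 205.0], [271, 162, 19, 85]), (1197, [464.5, 307.6], [451, 278, 28, 62]), (423, [439.9, 21.8], [417, 0, 45, 49])]
```

View pics/w23.png

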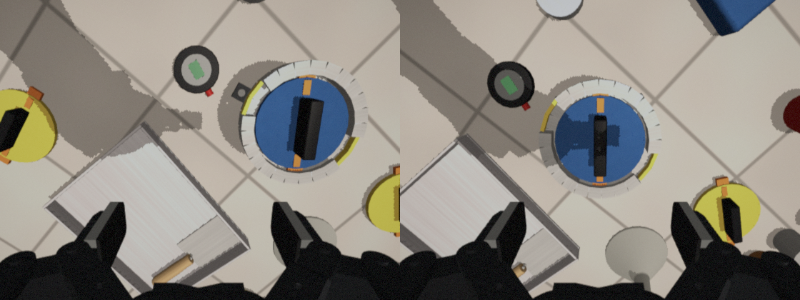

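The wrist views show the blue lid at (280,195) between the fingers, its bar running vertically, so it lines up with the tool's x. The yellow slot walls are at (346,233) and (206,162).

```bash
python3 - <<'E'
from h import *
np.set_printoptions(precision=4,suppress=True)
a=np.load("w2.npy",allow_pickle=True).item();w=np.load("w3.npy",allow_pickle=True).item()
print("stripe1",tri(a,(429.4,121.8),w,(280,146.9)))
print("slots",tri(a,(485.1,209.9),w,(346.5,233.2)),tri(a,(350.8,135.5),w,(206.3,161.9)))
for c,sl,st in((a,((485.1,209.9),(350.8,135.5)),((429.4,121.8),(415.3,224.9))),(w,((346.5,233.2),(206.3,161.9)),((280,146.9),(279.2,250.5)))):
    p,q=[onz(c,x,.087) for x in sl];print("slot",(p+q)/2,np.degrees(np.arctan2(*(p-q)[1::-1])))
    p,q=[onz(c,x,.083) for x in st];print("stripe",(p+q)/2,np.degrees(np.arctan2(*(p-q)[1::-1])))
    _,m=blobs(c,(100,120,30),(130,255,255),(200,100,500,270),60)
    cn=max(cv2.findContours(m,0,2)[0],key=cv2.contourArea);h=cv2.convexHull(cn);e=cv2.fitEllipse(h);print("disc",onz(c,e[0],.083),e[1])
    # handle top face: far/near extent of black
    _,m=blobs(c,(0,0,0),(180,255,40),(260 if c is w else 405,130,300 if c is w else 460,262));print(cv2.minAreaRect(cv2.findNonZero(m)))
E
```

```text
stripe1 (array([ 0.5079, -0.0032,  0.0841]), np.float64(3.867522705618523e-05))
slots (array([ 0.6004, -0.0204,  0.083 ]), np.float64(0.001673050003218902)) (array([ 0.4699, -0.052 ,  0.082 ]), np.float64(0.0017556500705221787))
slot [ 0.5325 -0.0362  0.087 ] 13.60085745934274
stripe [ 0.5366 -0.0357  0.083 ] 130.79218164443677
disc [ 0.5337 -0.0335  0.083 ] (120.42552185058594, 136.14329528808594)
((430.1399230957031, 180.02000427246094), (32.80975341796875, 85.13566589355469), 8.130102157592773)
slot [ 0.5351 -0.0358  0.087 ] 13.53386965175699
stripe [ 0.5379 -0.0377  0.083 ] 130.9670653383636
disc [ 0.5342 -0.0334  0.083 ] (121.77808380126953, 125.19441986083984)
((280.0, 204.0), (84.0, 18.0), 90.0)
```

Call:
{"name": "play_rows", "arguments": {
  "steps": [
    [[0,0,0.02,0],[0,0,0.02,0],[0,0,0.02,0],[0,0,0.02,0],[0,0,0.02,0]]
  ],
  "gripper": 0.04,
  "squeeze": 40
}}

```text
time: 4.25
ee_pos: [0.5345, -0.037, 0.1303]
tcp_rot: [-180.0, -0.0, 131.3]
wrist_force: [0.0, 0.0, -0.2]
opening: 0.0401
grasp_force: 0.0
```

Call:
{"name": "play_rows", "arguments": {
  "steps": [
    [[0,0,0.01,0],[0,0,0.01,0],[0,0,0.01,0],[0,0,0.007,0],[0,0,0.004,0]]
  ]
}}

```text
time: 4.67
ee_pos: [0.5346, -0.037, 0.0898]
tcp_rot: [-180.0, -0.0, 131.3]
wrist_force: [-0.4, -0.1, 0.4]
opening: 0.0398
grasp_force: 0.0
```

Call:
{"name": "play_rows", "arguments": {
  "steps": [
    [[0,0,0,0],[0,0,0,0],[0,0,0,0],[0,0,0,0],[0,0,0,0]]
  ],
  "gripper": 0
}}

```text
time: 5.08
ee_pos: [0.535, -0.0369, 0.091]
tcp_rot: [179.9, 0.0, 131.3]
wrist_force: [1.7, 0.7, 1.9]
opening: 0.0134
grasp_force: 40.1
```

Call:
{"name": "play_rows", "arguments": {
  "steps": [
    [[0,0,0,0],[0,0,0,0],[0,0,0,0],[0,0,0,0],[0,0,0,0]]
  ]
}}

```text
time: 5.5
ee_pos: [0.535, -0.0369, 0.0909]
tcp_rot: [179.9, 0.0, 131.3]
wrist_force: [2.1, 1.5, 5.4]
opening: 0.0133
grasp_force: 40.6
```

Call:
{"name": "play_rows", "arguments": {
  "steps": [
    [[0,0,-0.0007,0],[0,0,0,-0.06],[0,0,0,-0.06],[0,0,0,-0.06],[0,0,0,-0.06]]
  ]
}}

```text
time: 5.92
ee_pos: [0.5344, -0.0361, 0.091]
tcp_rot: [179.9, -0.1, 145.2]
wrist_force: [0.0, 6.7, 1.8]
opening: 0.0133
grasp_force: 40.5
```

Call:
{"name": "play_rows", "arguments": {
  "steps": [
    [[0,0,0,-0.08],[0,0,0,-0.08],[0,0,0,-0.08],[0,0,0,-0.08],[0,0,0,-0.08]]
  ]
}}

```text
time: 6.33
ee_pos: [0.5346, -0.0359, 0.091]
tcp_rot: [179.9, -0.0, 168.2]
wrist_force: [1.0, 8.0, 3.4]
opening: 0.0131
grasp_force: 40.5
```

Call:
{"name": "play_rows", "arguments": {
  "steps": [
    [[0,0,0,-0.08],[0,0,0,-0.08],[0,0,0,-0.08],[0,0,0,-0.08],[0,0,0,-0.06]]
  ]
}}

```text
time: 6.75
ee_pos: [0.5349, -0.0359, 0.091]
tcp_rot: [179.9, 0.1, -170.0]
wrist_force: [2.9, 6.5, 1.4]
opening: 0.0133
grasp_force: 40.5
```

Call:
{"name": "play_rows", "arguments": {
  "steps": [
    [[0,0,0,-0.04],[0,0,0,0],[0,0,0,0],[0,0,0,0],[0,0,0,0]]
  ]
}}

```text
time: 7.17
ee_pos: [0.5351, -0.0362, 0.091]
tcp_rot: [179.9, 0.1, -167.9]
wrist_force: [3.7, 5.7, 1.0]
opening: 0.0134
grasp_force: 40.0
```

```bash
python3 - <<'E'
from h import *
o=bot.get_obs();print(o["q"],o["ee_pos"],o["tcp_rot"],o["wrist_force"],o["torque"])
w=bot.camera("wrist");cv2.imwrite("pics/w4.png",w["img"])
for nm,lo,hi in(("orange",(5,120,100),(19,255,255)),("yellow",(20,100,80),(35,255,255))):
    for b in blobs(w,lo,hi,(0,0,560,420),20)[0][:6]:print(nm,b,onz(w,b[1],.085))
E
```

```text
[ -3.91746624   2.63327044  -7.90029789  79.41552869   0.09700097
 -15.98410046] [ 0.53511855 -0.03616098  0.09100598] [ 1.79920766e+02  7.56461787e-02 -1.67933375e+02] [3.66916373 5.73217899 1.03729857] [ 1.0045069  -0.77135728 -0.17648123]
orange (1084, [277.9, 149.4], [257, 136, 43, 28]) [ 0.47632356 -0.04952682  0.085     ]
orange (668, [277.8, 187.1], [269, 169, 19, 37]) [ 0.49202754 -0.04621423  0.085     ]
orange (147, [277.2, 380.5], [260, 375, 36, 9]) [ 0.59280193 -0.02500311  0.085     ]
yellow (1223, [275.9, 132.5], [227, 124, 100, 20]) [ 0.46978714 -0.05176095  0.085     ]
yellow (877, [277.9, 389.5], [252, 377, 53, 23]) [ 0.59845229 -0.02342361  0.085     ]
```

View pics/w4.png

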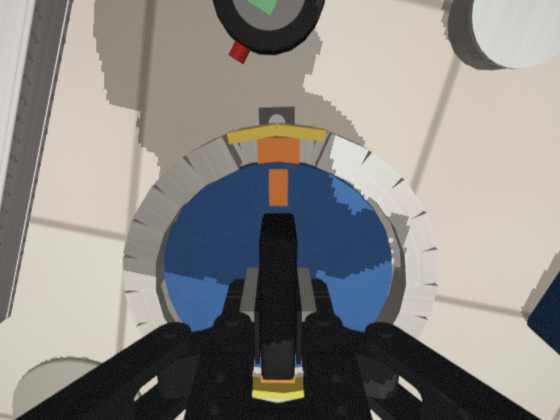

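The lug stands in the middle of the slot: lug at x 257–300, yellow wall at 227–327. Next I lift.

Call:
{"name": "play_rows", "arguments": {
  "steps": [
    [[0,0,-0.003,0],[0,0,-0.003,0],[0,0,-0.003,0],[0,0,-0.003,0],[0,0,-0.003,0]]
  ]
}}

```text
time: 7.63
ee_pos: [0.5345, -0.0363, 0.1049]
tcp_rot: [179.9, -0.0, -167.9]
wrist_force: [4.6, 4.1, -6.4]
opening: 0.013
grasp_force: 39.1
```

Call:
{"name": "play_rows", "arguments": {
  "steps": [
    [[0,0,-0.005,0],[0,0,-0.01,0],[0,0,-0.015,0],[0,0,-0.015,0],[0,0,-0.015,0]]
  ]
}}

```text
time: 8.05
ee_pos: [0.5341, -0.0371, 0.1668]
tcp_rot: [-180.0, -0.1, -168.0]
wrist_force: [1.6, 0.2, -3.1]
opening: 0.0135
grasp_force: 39.5
```

Call:
{"name": "play_rows", "arguments": {
  "steps": [
    [[0.008,-0.017,0,0],[0.011,-0.024,0,0],[0.011,-0.024,0,0],[0.011,-0.024,0,0],[0.011,-0.024,0,0]]
  ]
}}

```text
time: 8.47
ee_pos: [0.5065, -0.1595, 0.1664]
tcp_rot: [-180.0, -0.0, -167.9]
wrist_force: [1.0, -0.4, -3.3]
opening: 0.0135
grasp_force: 39.6
```

Call:
{"name": "play_rows", "arguments": {
  "steps": [
    [[0.011,-0.024,0,0],[0.011,-0.024,0,0],[0.011,-0.024,0,0],[0.011,-0.024,0,0],[0.011,-0.024,0,0]]
  ]
}}

```text
time: 8.88
ee_pos: [0.4777, -0.2884, 0.1663]
tcp_rot: [180.0, -0.0, -168.0]
wrist_force: [0.2, 0.3, -2.9]
opening: 0.013
grasp_force: 39.6
```

```bash
python3 - <<'E'
from h import *
np.set_printoptions(precision=4,suppress=True)
o=bot.get_obs();print(o["ee_pos"],o["tcp_rot"])
w=bot.camera("wrist");t=bot.camera("top")
cv2.imwrite("pics/wt5.png",cv2.resize(np.hstack([w["img"],t["img"]]),(800,300)))
# tin in pot: red knob
for c in(t,bot.camera("scene")):
    for b in blobs(c,(0,130,60),(4,255,255),(230,170,330,255),4)[0]:print(b)
    for b in blobs(c,(174,130,60),(180,255,255),(230,170,330,255),4)[0]:print(b)
E
```

```text
[ 0.4777 -0.2884  0.1663] [ 179.9927   -0.0422 -167.9696]
(16, [281.5, 208.5], [280, 207, 4, 4])
(6, [296.5, 247.0], [296, 246, 2, 3])
(37, [268.0, 223.5], [266, 219, 5, 11])
```

View pics/wt5.png

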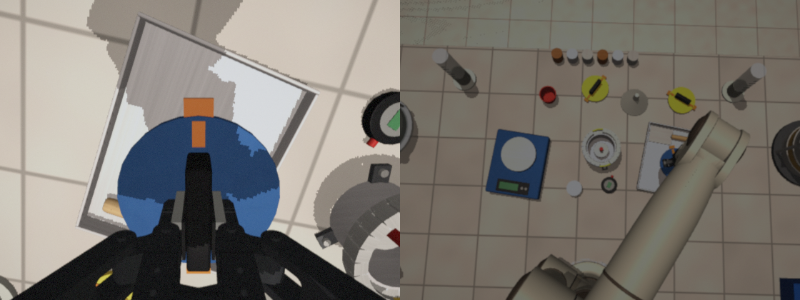

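Call:
{"name": "play_rows", "arguments": {
  "steps": [
    [[0,0,0.02,0],[0,0,0.025,0],[0,0,0.025,0],[0,0,0.025,0],[0,0,0.015,0]]
  ]
}}

```text
time: 9.45
ee_pos: [0.4776, -0.2857, 0.0534]
tcp_rot: [179.9, -0.1, -167.9]
wrist_force: [0.5, -0.0, -3.1]
opening: 0.0133
grasp_force: 39.8
```

Call:
{"name": "play_rows", "arguments": {
  "steps": [
    [[0,0,0.01,0],[0,0,0.008,0],[0,0,0.005,0],[0,0,0.003,0],[0,0,0.0015,0]]
  ]
}}

```text
time: 9.87
ee_pos: [0.4789, -0.2872, 0.0289]
tcp_rot: [-180.0, 0.0, -167.9]
wrist_force: [0.3, -0.1, -3.2]
opening: 0.0132
grasp_force: 39.8
```

Call:
{"name": "play_rows", "arguments": {
  "steps": [
    [[0,0,0.0008,0],[0,0,0.0005,0],[0,0,0,0],[0,0,0,0],[0,0,0,0]]
  ]
}}

```text
time: 10.28
ee_pos: [0.4787, -0.2872, 0.0275]
tcp_rot: [-180.0, 0.0, -168.0]
wrist_force: [-0.2, 0.7, -2.5]
opening: 0.013
grasp_force: 39.8
```

Call:
{"name": "play_rows", "arguments": {
  "steps": [
    [[0,0,0.0008,0],[0,0,0.0006,0],[0,0,0.0006,0],[0,0,0,0],[0,0,0,0]]
  ]
}}

```text
time: 10.7
ee_pos: [0.4786, -0.2871, 0.0252]
tcp_rot: [-180.0, -0.0, -168.0]
wrist_force: [0.3, 0.2, -2.5]
opening: 0.0132
grasp_force: 40.1
```

Call:
{"name": "play_rows", "arguments": {
  "steps": [
    [[0,0,0.0004,0],[0,0,0.0004,0],[0,0,0,0],[0,0,0,0],[0,0,0,0]]
  ]
}}

```text
time: 11.12
ee_pos: [0.4787, -0.2871, 0.025]
tcp_rot: [-180.0, 0.0, -168.0]
wrist_force: [-1.6, 3.5, 5.8]
opening: 0.0133
grasp_force: 41.1
```

Call:
{"name": "play_rows", "arguments": {
  "steps": [
    [[0,0,0,0],[0,0,0,0],[0,0,0,0],[0,0,0,0],[0,0,0,0]]
  ],
  "gripper": 0.045
}}

```text
time: 11.53
ee_pos: [0.4785, -0.2871, 0.0242]
tcp_rot: [180.0, -0.0, -168.0]
wrist_force: [0.5, -0.5, -0.2]
opening: 0.0448
grasp_force: 0.0
```

Call:
{"name": "play_rows", "arguments": {
  "steps": [
    [[0,0,-0.01,0],[0,0,-0.02,0],[0,0,-0.03,0],[0,0,-0.04,0],[0,0,-0.04,0]]
  ]
}}

```text
time: 11.95
ee_pos: [0.4779, -0.2868, 0.1661]
tcp_rot: [180.0, -0.0, -168.0]
wrist_force: [1.0, -0.0, 0.6]
opening: 0.0451
grasp_force: 0.0
```

Call:
{"name": "play_rows", "arguments": {
  "steps": [
    [[-0.011,0.024,-0.01,0],[-0.011,0.024,-0.01,0],[-0.011,0.024,-0.01,0],[-0.011,0.024,-0.01,0],[-0.011,0.024,0,0]]
  ]
}}

```text
time: 12.37
ee_pos: [0.5079, -0.1573, 0.2074]
tcp_rot: [-179.9, 0.2, -168.0]
wrist_force: [0.8, 0.9, 0.3]
opening: 0.0447
grasp_force: 0.0
```

```bash
python3 - <<'E'
from h import *
o=bot.get_obs();print(o["ee_pos"],o["tcp_rot"])
w=bot.camera("wrist");np.save("w6.npy",w,allow_pickle=True);t=bot.camera("top")
cv2.imwrite("pics/wt6.png",cv2.resize(np.hstack([w["img"],t["img"]]),(800,300)))
E
```

```text
[ 0.50794527 -0.15731158  0.20742938] [-1.79902532e+02  1.76085484e-01 -1.67973000e+02]
```

View pics/wt6.png

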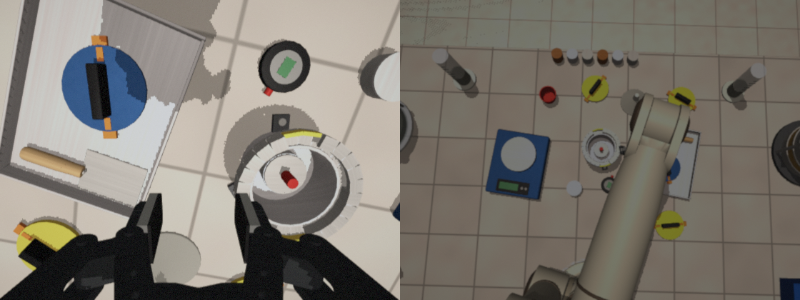

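The lid lies flat in the tray with its handle up. The tin's red knob shows in the pot, at about (405,250) in the full wrist picture.

Call:
{"name": "play_rows", "arguments": {
  "steps": [
    [[-0.0103,0.0225,0,0],[-0.0103,0.0225,0,0],[-0.0103,0.0225,0,0],[-0.0103,0.0225,0,0],[-0.0103,0.0225,0,0]]
  ],
  "gripper": 0.03
}}

```text
time: 12.88
ee_pos: [0.5343, -0.0369, 0.205]
tcp_rot: [-180.0, 0.0, -168.0]
wrist_force: [0.2, -0.1, -0.6]
opening: 0.0299
grasp_force: 0.0
```

```bash
python3 - <<'E'
from h import *
np.set_printoptions(precision=4,suppress=True)
o=bot.get_obs();print(o["q"],o["ee_pos"],o["tcp_rot"])
a=np.load("w6.npy",allow_pickle=True).item();w=bot.camera("wrist");np.save("w7.npy",w,allow_pickle=True)
P=[]
for c,box in((a,(330,180,520,330)),(w,(150,80,420,330))):
    h=cv2.cvtColor(c["img"],cv2.COLOR_BGR2HSV);m=((h[...,0]<6)|(h[...,0]>172))&(h[...,1]>120)&(h[...,2]>50);k=np.zeros_like(m);x0,y0,x1,y1=box;k[y0:y1,x0:x1]=1
    m=(m&k).astype(np.uint8);n,l,s,ce=cv2.connectedComponentsWithStats(m);i=1+s[1:,4].argmax();print(s[i],ce[i]);P.append(ce[i])
    print("z.054",onz(c,ce[i],.054),"top68",onz(c,ce[i],.068))
print(tri(a,P[0],w,P[1]))
cv2.imwrite("pics/w7.png",np.hstack([cv2.resize(a["img"][180:330,350:520],(400,353)),cv2.resize(w["img"][90:290,180:380],(353,353))]))
E
```

```text
[ -3.9435   2.4767   4.519   92.0167  -0.0104 -15.9617] [ 0.5343 -0.0369  0.205 ] [-179.983     0.0218 -167.9818]
[394 239  24  25 350] [405.1914 251.3686]
z.054 [ 0.5341 -0.0349  0.054 ] top68 [ 0.5292 -0.0415  0.068 ]
[273 187  16  23 281] [280.1673 198.3381]
z.054 [ 0.5343 -0.0357  0.054 ] top68 [ 0.5306 -0.0366  0.068 ]
(array([ 0.5336, -0.0358,  0.0559]), np.float64(0.00031406423237617746))
```

View pics/w7.png

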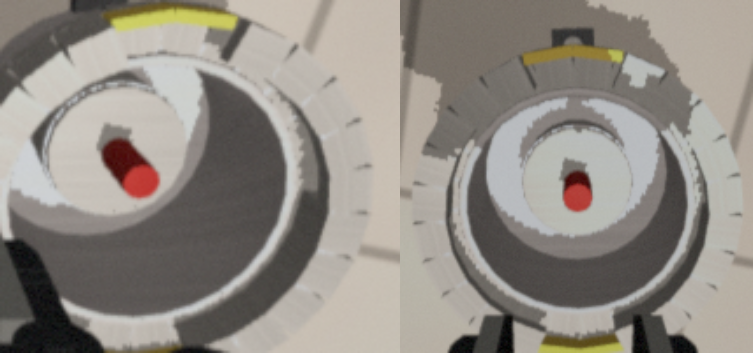

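The crops show the tin near the pot's middle, its knob reaching up from about (110,145) to (141,181) in the left crop. Triangulation puts mid-knob at (0.5336, -0.0358, 0.056), which agrees with the stated heights.

Call:
{"name": "play_rows", "arguments": {
  "steps": [
    [[0,0.001,0.02,0],[0,0,0.025,0],[0,0,0.025,0],[0,0,0.025,0],[0,0,0.02,0]]
  ]
}}

```text
time: 13.35
ee_pos: [0.5335, -0.0369, 0.088]
tcp_rot: [180.0, -0.1, -168.0]
wrist_force: [0.1, 0.7, -0.0]
opening: 0.0299
grasp_force: 0.0
```

Call:
{"name": "play_rows", "arguments": {
  "steps": [
    [[0,0,0.015,0],[0,0,0.012,0],[0,0,0.01,0],[0,0,0.006,0],[0,0,0.003,0]]
  ]
}}

```text
time: 13.77
ee_pos: [0.534, -0.0367, 0.043]
tcp_rot: [180.0, -0.0, -168.0]
wrist_force: [-0.1, 0.5, 0.3]
opening: 0.03
grasp_force: 0.0
```

Call:
{"name": "play_rows", "arguments": {
  "steps": [
    [[0,0,0,0],[0,0,0,0],[0,0,0,0],[0,0,0,0],[0,0,0,0]]
  ],
  "gripper": 0,
  "squeeze": 40
}}

```text
time: 14.18
ee_pos: [0.5342, -0.0366, 0.0437]
tcp_rot: [-180.0, 0.0, -168.0]
wrist_force: [0.1, 0.2, -2.3]
opening: 0.0124
grasp_force: 38.9
```

Call:
{"name": "play_rows", "arguments": {
  "steps": [
    [[0,0,-0.002,0],[0,0,-0.004,0],[0,0,-0.006,0],[0,0,-0.01,0],[0,0,-0.015,0]]
  ]
}}

```text
time: 14.6
ee_pos: [0.5335, -0.0365, 0.0806]
tcp_rot: [180.0, -0.1, -168.0]
wrist_force: [0.4, 0.0, -2.6]
opening: 0.0123
grasp_force: 39.0
```

Call:
{"name": "play_rows", "arguments": {
  "steps": [
    [[0,0,-0.02,0],[0,0,-0.02,0],[0,0,-0.02,0],[0,0,-0.02,0],[0,0,-0.015,0]]
  ]
}}

```text
time: 15.02
ee_pos: [0.5344, -0.0366, 0.1784]
tcp_rot: [-180.0, 0.1, -168.0]
wrist_force: [0.3, -0.1, -2.0]
opening: 0.0126
grasp_force: 39.0
```

```bash
python3 - <<'E'
from h import *
o=bot.get_obs();print(o["q"],o["ee_pos"],o["tcp_rot"],o["wrist_force"],o["opening"])
s=bot.camera("scene");g=s["img"][130:340,190:470];cv2.imwrite("pics/s8.png",cv2.resize(g,None,fx=2.8,fy=2.8))
t=bot.camera("top")
b=blobs(t,(0,0,90),(180,60,255),(110,170,220,285))[0];print(b[:3])
E
```

```text
[-3.91403176e+00  2.07798195e+00  1.16865533e+00  8.89480367e+01
 -1.21661300e-03 -1.59599445e+01] [ 0.53435932 -0.03656651  0.17838713] [-1.79959610e+02  1.36804138e-01 -1.67954041e+02] [ 0.33473537 -0.10684682 -2.01247603] 0.012619687980670815
[(5500, [162.9, 222.1], [110, 170, 110, 115]), (1868, [165.2, 215.0], [141, 191, 49, 49])]
```

View pics/s8.png

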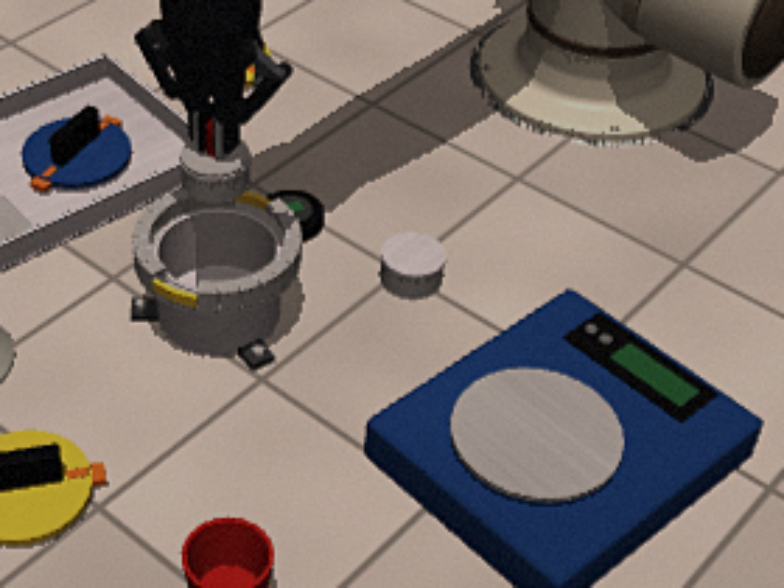

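The tin hangs upright from the gripper above the pot, at about (215,165) in the crop. The pan is clear at (537,433).

Call:
{"name": "play_rows", "arguments": {
  "steps": [
    [[-0.0015,0.012,0,0],[-0.0025,0.0205,0,0],[-0.0025,0.0205,0,0],[-0.0025,0.0205,0,0],[-0.0025,0.0205,0,0]]
  ]
}}

```text
time: 15.53
ee_pos: [0.5248, 0.0592, 0.1741]
tcp_rot: [180.0, -0.1, -168.0]
wrist_force: [-0.2, -0.2, -2.2]
opening: 0.0126
grasp_force: 39.1
```

Call:
{"name": "play_rows", "arguments": {
  "steps": [
    [[-0.0025,0.0205,0,0],[-0.0025,0.0205,0,0],[-0.0025,0.0205,0,0],[-0.0025,0.0205,0,0],[-0.0025,0.0205,0,0]]
  ]
}}

```text
time: 15.95
ee_pos: [0.5155, 0.1621, 0.1741]
tcp_rot: [-180.0, -0.1, -167.9]
wrist_force: [0.4, 1.1, -2.3]
opening: 0.0124
grasp_force: 39.1
```

Call:
{"name": "play_rows", "arguments": {
  "steps": [
    [[-0.0025,0.0205,0,0],[-0.0025,0.0205,0,0],[-0.0025,0.0205,0,0],[-0.0025,0.0205,0,0],[-0.0025,0.0205,0,0]]
  ]
}}

```text
time: 16.37
ee_pos: [0.5063, 0.2649, 0.174]
tcp_rot: [-180.0, -0.1, -167.9]
wrist_force: [-0.0, -0.7, -2.6]
opening: 0.0126
grasp_force: 39.1
```

Call:
{"name": "play_rows", "arguments": {
  "steps": [
    [[0,0.005,0.015,0],[0,0.005,0.02,0],[0,0,0.02,0],[0,0,0.013,0],[0,0,0.008,0]]
  ]
}}

```text
time: 16.78
ee_pos: [0.5038, 0.2731, 0.0965]
tcp_rot: [-179.9, -0.2, -167.9]
wrist_force: [0.3, -0.2, -2.2]
opening: 0.0123
grasp_force: 39.2
```

Call:
{"name": "play_rows", "arguments": {
  "steps": [
    [[0,0,0.003,0],[0,0,0.002,0],[0,0,0.001,0],[0,0,0.001,0],[0,0,0,0]]
  ]
}}

```text
time: 17.2
ee_pos: [0.5056, 0.2733, 0.0931]
tcp_rot: [180.0, 0.1, -168.0]
wrist_force: [-0.2, 0.7, -2.4]
opening: 0.0128
grasp_force: 39.2
```

Close to contact; feel down in small steps.

Call:
{"name": "play_rows", "arguments": {
  "steps": [
    [[0,0,0.0006,0],[0,0,0,0],[0,0,0.0005,0],[0,0,0,0],[0,0,0,0]]
  ]
}}

```text
time: 17.62
ee_pos: [0.5054, 0.2734, 0.0916]
tcp_rot: [180.0, 0.0, -168.0]
wrist_force: [0.3, 0.1, -1.2]
opening: 0.0123
grasp_force: 39.4
```

Call:
{"name": "play_rows", "arguments": {
  "steps": [
    [[0,0,0.0004,0],[0,0,0,0],[0,0,0.0003,0],[0,0,0,0],[0,0,0,0]]
  ]
}}

```text
time: 18.03
ee_pos: [0.5054, 0.2735, 0.0915]
tcp_rot: [180.0, 0.1, -167.9]
wrist_force: [-1.5, 0.4, 6.1]
opening: 0.0128
grasp_force: 40.1
```

Call:
{"name": "play_rows", "arguments": {
  "steps": [
    [[0,0,0,0],[0,0,0,0],[0,0,0,0],[0,0,0,0],[0,0,0,0]]
  ],
  "gripper": 0.045
}}

```text
time: 18.45
ee_pos: [0.5052, 0.2732, 0.0904]
tcp_rot: [-180.0, -0.0, -168.0]
wrist_force: [0.2, 0.2, 0.8]
opening: 0.0451
grasp_force: 0.0
```

Call:
{"name": "play_rows", "arguments": {
  "steps": [
    [[0,0,-0.005,0],[0,0,-0.015,0],[0,0,-0.025,0],[0,0,-0.035,0],[0,0,-0.035,0]]
  ]
}}

```text
time: 18.87
ee_pos: [0.5047, 0.273, 0.2066]
tcp_rot: [-180.0, -0.1, -168.0]
wrist_force: [0.3, -0.5, 1.0]
opening: 0.045
grasp_force: 0.0
```

Call:
{"name": "play_rows", "arguments": {
  "steps": [
    [[0,-0.02,-0.01,0],[0,-0.02,0,0],[0,0,0,0],[0,0,0,0],[0,0,0,0]]
  ]
}}

```text
time: 19.28
ee_pos: [0.5134, 0.2344, 0.2154]
tcp_rot: [180.0, -0.0, -168.0]
wrist_force: [0.1, 0.0, -0.6]
opening: 0.045
grasp_force: 0.0
```

```bash
python3 - <<'E'
from h import *
o=bot.get_obs();print(o["ee_pos"],o["wrist_force"])
w=bot.camera("wrist");s=bot.camera("scene")
cv2.imwrite("pics/ws9.png",cv2.resize(np.hstack([w["img"],s["img"]]),(800,300)))
E
```

```text
[0.51342482 0.23435778 0.21536402] [ 0.11213847  0.02419068 -0.59594212]
```

View pics/ws9.png

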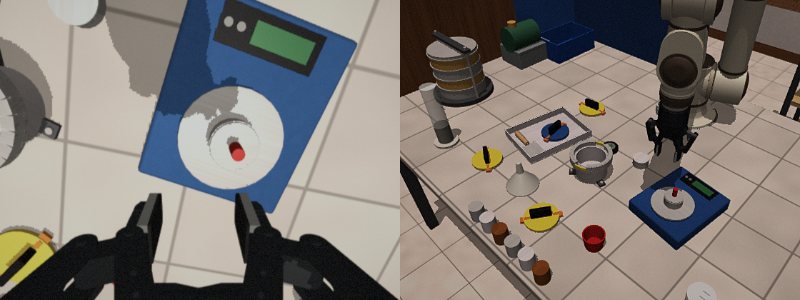

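The tin stands upright near the middle of the pan, at about (235,145) in the wrist half. The lid is flat in the tray, at (555,130) in the scene half, and the bystanders are where they were.

```bash
python3 -c "
from workcell import bot
print(bot.job_done())"
```

```text
the job is handed in; nothing more can be done
None
```

I handed the job in at about 19 s on the robot's clock. The last pictures show the blue lid flat in the tray with its handle up, and the tin upright near the middle of the balance pan; the judge's verdict was not shown.

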